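Tip two cartons label-up into their scanning frames

TASK

Two slim cartons, a brown and a white one, stand on end, each at the near edge of its own yellow-taped frame on the packing bench. With the fingertips, push each carton near its top so that it topples away from the robot into its frame and ends up lying flat, label up, wholly inside the taped rectangle, ready for scanning. Do not grip, lift or carry the cartons, and leave everything else on the bench where it is.

Things in the scene. Friction and masses are not known exactly. Their poses are not given: they have to be found in the camera images.
- carton_brown: slim closed brown cardboard carton, about 300 g, standing on end at the near edge of the brown carton's frame: 50 mm thick along its own x, 120 mm wide along y, 170 mm tall along z. Origin: centre of its underside as it stands. Its -x broad face, towards the robot, bears the white label; its +x broad face looks into the frame. Must not be picked up
- frame_brown: rectangle of yellow tape with grey inside, stuck on the bench for the brown carton: 240 mm along its own x by 190 mm along y over the outside of the tape; tape 15 mm wide, about 1 mm high, no obstacle. Origin: its centre, at bench height. Its x axis points from the near edge (where the carton stands) away from the robot, the way the carton is to fall
- brown_foot (a point): middle of the lower +x edge of the brown carton, at bench height. Pushed slowly at mid-width near its top, the carton tips about this edge, which stays nearly in place; past 16 degrees it falls by itself
- brown_low_left (a point): lower left (+y) corner of the labelled face of the brown carton, as it stands; with the carton lying label up these four corners are its outline seen from above
- brown_low_right (a point): lower right (-y) corner of the labelled face of the brown carton, as it stands; with the carton lying label up these four corners are its outline seen from above
- brown_top_left (a point): upper left (+y) corner of the labelled face of the brown carton, as it stands; with the carton lying label up these four corners are its outline seen from above
- brown_top_right (a point): upper right (-y) corner of the labelled face of the brown carton, as it stands; with the carton lying label up these four corners are its outline seen from above
- carton_white: slim closed white carton, about 200 g, standing on end at the near edge of the white carton's frame: 45 mm thick along its own x, 100 mm wide along y, 140 mm tall along z. Origin: centre of its underside as it stands. Its -x broad face, towards the robot, bears the orange label; its +x broad face looks into the frame. Must not be picked up
- frame_white: rectangle of yellow tape with grey inside, stuck on the bench for the white carton: 210 mm along its own x by 170 mm along y over the outside of the tape; tape 15 mm wide, about 1 mm high, no obstacle. Origin: its centre, at bench height. Its x axis points from the near edge (where the carton stands) away from the robot, the way the carton is to fall
- white_foot (a point): middle of the lower +x edge of the white carton, at bench height. Pushed slowly at mid-width near its top, the carton tips about this edge, which stays nearly in place; past 18 degrees it falls by itself
- white_low_left (a point): lower left (+y) corner of the labelled face of the white carton, as it stands; with the carton lying label up these four corners are its outline seen from above
- white_low_right (a point): lower right (-y) corner of the labelled face of the white carton, as it stands; with the carton lying label up these four corners are its outline seen from above
- white_top_left (a point): upper left (+y) corner of the labelled face of the white carton, as it stands; with the carton lying label up these four corners are its outline seen from above
- white_top_right (a point): upper right (-y) corner of the labelled face of the white carton, as it stands; with the carton lying label up these four corners are its outline seen from above
- tape_roll: roll of packing tape lying flat, 96 mm across, 48 mm high; origin: centre of its underside. To be left alone
- parcel: small brown parcel 90 x 120 mm, 80 mm high; origin: centre of its underside. To be left alone
- box_file: green box file standing upright, 240 x 75 mm, 290 mm high; origin: centre of its underside. To be left alone
- mailing_tube: white cardboard tube standing on end, 64 mm across, 200 mm high; origin: centre of its underside. To be left alone
- marker: red and white marker pen lying flat, 125 mm long, 19 mm thick; origin: under its middle. To be left alone
- stapler: grey stapler, 130 mm long, 60 mm high; origin: centre of its underside. To be left alone
There are look-alikes about, which are no part of the job. Leave any black or green look-alike of the carton_brown alone.

How it is judged:
At the end, for the whole second after the job is handed in: Both cartons lie flat (within 5 degrees) with the labelled face up, at rest, with no corner beyond the outer edge of the tape of their own frame (centred and straight, that leaves 35 mm on every side) (angle between each of carton_brown, carton_white's own x axis and vertical above 3.05 rad and x of brown_low_left in the frame of frame_brown between -0.12 and 0.12 m and y of brown_low_left in the frame of frame_brown between -0.095 and 0.095 m and x of brown_low_right in the frame of frame_brown between -0.12 and 0.12 m and y of brown_low_right in the frame of frame_brown between -0.095 and 0.095 m and x of brown_top_left in the frame of frame_brown between -0.12 and 0.12 m and y of brown_top_left in the frame of frame_brown between -0.095 and 0.095 m and x of brown_top_right in the frame of frame_brown between -0.12 and 0.12 m and y of brown_top_right in the frame of frame_brown between -0.095 and 0.095 m and linear speed of each of carton_brown, carton_white below 0.02 m/s and angular speed of each of carton_brown, carton_white below 0.1 rad/s and x of white_low_left in the frame of frame_white between -0.105 and 0.105 m and y of white_low_left in the frame of frame_white between -0.085 and 0.085 m and x of white_low_right in the frame of frame_white between -0.105 and 0.105 m and y of white_low_right in the frame of frame_white between -0.085 and 0.085 m and x of white_top_left in the frame of frame_white between -0.105 and 0.105 m and y of white_top_left in the frame of frame_white between -0.085 and 0.085 m and x of white_top_right in the frame of frame_white between -0.105 and 0.105 m and y of white_top_right in the frame of frame_white between -0.085 and 0.085 m); the robot touches nothing.
It fails at once if the lower far edge of a carton leaves the bench by more than 30 mm (lifted, carried, or tipped the wrong way or sideways) (height (world z) of any of brown_foot, white_foot above 0.03 m).
It fails at once if a bystander is moved by more than 25 mm (distance of any of tape_roll, parcel, box_file, mailing_tube, marker, stapler from where it was at the start of the episode above 0.025 m).
It also fails if it takes over 42 s, if anything falls off the work surface, if the arm or the gripper's body presses on something with over 40 N, if the wrist force passes 120 N, or if a joint passes its speed limit or range.

ROBOT

A 6-joint arm with a two-finger parallel gripper is mounted at the origin on the work surface. World frame = base frame: x ahead of the robot, y to its left, z up, the work surface at z = 0. Lengths are in m, angles in rad, forces in N, time in s.
With the tool pointing down it reaches from about 0.35 to 0.775 m from the base axis. Payload 7.3 kg.
Tool frame: the origin (TCP) lies at the very end of the fingers, on their centre line; the grasp point (between the pads) lies 19 mm behind it; z points along the fingers, y is the direction in which the jaws open and shut (so a half turn about z gives the same grasp; the last joint's range is limited). The gripper opens to 92 mm and grips with 3 to 60 N. Pads are 19 mm wide; open, the fingers measure 130 mm over their backs; the gripper's body (75 mm by 190 mm) begins 47 mm behind the grasp point.
Start: joints at [-1.479, 0.342, 1.524, -0, 1.275, -0.146], TCP at [0.124, -0.51, 0.227] pointing down, gripper open.
Joint ranges: [-2.53, 2.53], [-0.77, 2.02], [0.04, 2.7], [-1, 4.14], [0.28, 2.66], [-3.11, 3.11]. Speed limits (rad/s): [2.57, 2.57, 3.14, 3.14, 3.14, 3.14].

INTERFACE

Orientations are given as a 3x3 rotation matrix whose columns are the frame's x, y, z axes.
In Python, from bench import * gives the robot as it stands. The module is installed in compiled form; this text tells all that it offers.
- The arm moves only by the tool jog_arm, never from a script. Its argument "targets" is a list of rows, each a list of 4 numbers: the shift along the tool's x, y, z in mm, then the turn about the tool's z in degrees. A call has 1 to 5 rows; each row shifts and turns the commanded pose from where the row before left it, along the tool's axes as they then stand; what a row does not reach is not made up. A row lasts 1/12 s, in which the tool goes at most 41.7 mm and 7.16 degrees, less where a joint would pass 70% of its speed; a pose out of reach is approached as far as the arm can. A call with a gripper value outside its range is refused whole. "grip" is the opening, from 0 (shut) to 1 (fully open), set as the call begins (left out, the last holds). The fingers move at their own pace and stop on an object; "newtons" is the grip in N (left out, the last holds). Time passes only in rows, so rows that do not move let the fingers close. It gives the time, the measured TCP pose, the force and the opening at its end, in the units of the state.
- get_obs(): the state, without advancing time (a new reading comes with each control period).
- grab_frame(name): name is "scene" or "top" or "wrist"; returns a dict with "image" (400x640x3 uint8, red, green, blue), "camera_matrix" (3x3 intrinsics, pixels), "origin" and "attitude" of the camera in the world; the wrist camera has in their place "tool_from_camera" (4x4, takes a point from camera to tool coordinates, whose origin is the TCP and whose axes are the flange's). Camera axes: x right, y up, looking along -z (the intrinsics and any distortion apply to the point x, -y, -z); pixel columns grow to the right and rows downward; lengths in m; the calibration is good to about 2 mm. The wrist camera is an equidistant fisheye: a pixel r from the principal point sees the ray r / f radians off the axis. A picture is of the moment at which its call begins: read the wrist's pose just before it. There is no depth.
- job_done(): hands the job in, once; it reports no verdict.
The state is a dict: "clock": time; "q": joint angles; "dq": joint speeds; "effort": joint torques, N m; "eef_pos": TCP position; "tool_rot": TCP orientation; "ft_force": force on the tool from outside, world axes, zero at the start; "wrist_torque": the same for the moment, N m; "finger_gap": finger opening in m.
Only numpy, scipy, OpenCV 4.12 (cv2) and the standard library are available. Lean on these libraries where they do the work, as an engineer would, in place of code of your own. Each camera call takes 0.05 s, during which the arm holds its last target.

## Working session

There is one attempt and no reset: what is moved stays moved. The work goes in short steps, Python scripts to look and compute and a tool call to move; the robot and the scene stay as the last step left them, time stands still between calls to the robot, and variables do not carry over. Pictures are saved under pics/ and viewed, and the job is handed in when it is done.

Besides the shell and the picture viewer there is one more tool, called after ">>>" as name([rows], argument=value, ...), one row to a line, values as JSON. jog_arm: Moves the arm, as the interface text tells. Its arguments: {"type":"object","properties":{"targets":{"type":"array","items":{"type":"array","items":{"type":"number"}}},"grip":{"type":"number"},"newtons":{"type":"number"}},"required":["targets"]}

```bash
mkdir -p pics
python3 - <<'E'
from bench import *
import cv2,numpy as np
o=get_obs();print({k:np.round(v,3).tolist() for k,v in o.items()})
for n in("scene","top"):
    f=grab_frame(n);cv2.imwrite(f"pics/{n}0.png",f["image"][:,:,::-1]);print(n,f["camera_matrix"],f["origin"],f["attitude"],[k for k in f])
E
```

```text
{'clock': 0.0, 'q': [-1.479, 0.343, 1.525, -0.0, 1.275, -0.146], 'dq': [0.0, -0.001, -0.001, -0.002, -0.001, -0.0], 'effort': [0.0, -43.124, -24.422, 0.072, 0.056, -0.0], 'eef_pos': [0.124, -0.51, 0.226], 'tool_rot': [[0.972, 0.236, -0.0], [0.236, -0.972, 0.002], [0.0, -0.002, -1.0]], 'ft_force': [-0.366, 0.094, 0.006], 'wrist_torque': [0.025, -0.018, 0.024], 'finger_gap': 0.092}
scene [[443.179285     0.         321.23436667]
 [  0.         443.179285   199.73631536]
 [  0.           0.           1.        ]] [1.20844042 0.4982231  1.09011745] [[-0.61483615 -0.57065692  0.54435944]
 [ 0.78861012 -0.45221272  0.41665061]
 [ 0.00840171  0.68545922  0.72806255]] ['image', 'camera_matrix', 'origin', 'attitude']
top [[451.25654057   0.         312.60606414]
 [  0.         451.25654057 203.86395189]
 [  0.           0.           1.        ]] [ 0.34265398 -0.09948999  1.79351237] [[ 0.01976186  0.99602272 -0.08688044]
 [-0.99980197  0.01948342 -0.0040518 ]
 [-0.00234295  0.08694331  0.99621051]] ['image', 'camera_matrix', 'origin', 'attitude']
```

View pics/scene0.png

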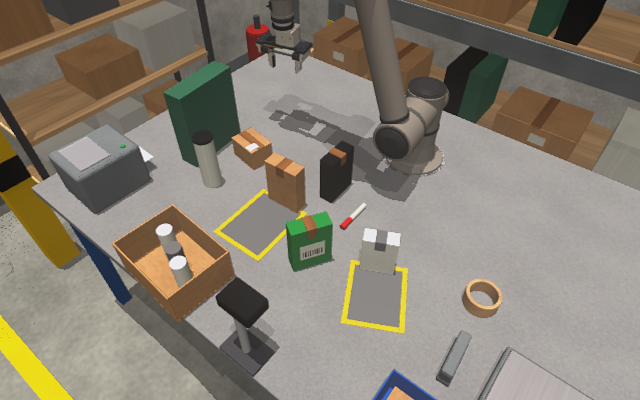

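View pics/top0.png

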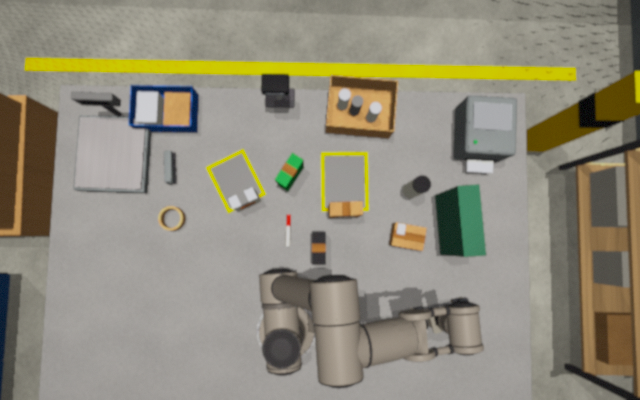

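The scene view shows the brown carton at (286,183), its frame around (262,225), and the white carton at (380,252) with its frame at (376,296). In the top view these are brown (346,209) with frame (345,182), and white (244,199) with frame (236,181). The black look-alike at top (318,247) and the green one at top (290,172) match by shape but not by colour, so I'll leave both alone. Next I'll measure the frames and top faces and confirm them in an enlarged crop.

```bash
cat > h.py <<'E'
from bench import *
import cv2,numpy as np
def ray(f,p,z):
    K=f["camera_matrix"];p=np.atleast_2d(np.asarray(p,float))
    d=np.c_[(p[:,0]-K[0,2])/K[0,0],-(p[:,1]-K[1,2])/K[1,1],-np.ones(len(p))]@np.asarray(f["attitude"]).T
    o=np.asarray(f["origin"]);return o+d*((z-o[2])/d[:,2])[:,None]
def proj(f,P):
    K=f["camera_matrix"];c=(np.atleast_2d(P)-f["origin"])@np.asarray(f["attitude"])
    return np.c_[K[0,2]+K[0,0]*c[:,0]/-c[:,2],K[1,2]-K[1,1]*c[:,1]/-c[:,2]]
E
python3 - <<'E'
from h import *
for n,rois in (("top",{"B":(310,140,380,225),"W":(200,140,275,220)}),("scene",{"B":(205,180,315,265),"W":(335,255,415,335)})):
    f=grab_frame(n);im=f["image"];hsv=cv2.cvtColor(im,cv2.COLOR_RGB2HSV)
    y=cv2.inRange(hsv,(24,140,120),(34,255,255))
    for k,(a,b,c,d) in rois.items():
        m=np.zeros_like(y);m[b:d,a:c]=y[b:d,a:c]
        pts=np.argwhere(m)[:,::-1]
        P=ray(f,pts,0.0)[:,:2].astype(np.float32)
        r=cv2.minAreaRect(P);print(n,k,len(pts),np.round(r[0],4),np.round(r[1],4),round(r[2],2));print(np.round(cv2.boxPoints(r),3).tolist())
    x0,y0,x1,y1=(190,130,390,270) if n=="top" else (200,120,440,340)
    s=4 if n=="top" else 2.7
    cv2.imwrite(f"pics/{n}1.png",cv2.resize(im[y0:y1,x0:x1,::-1],None,fx=s if n=="top" else 2.7,fy=s,interpolation=cv2.INTER_CUBIC))
E
```

```text
top B 574 [ 0.5941 -0.2179] [0.2343 0.1879] 1.1
[[0.4749999940395355, -0.12600000202655792], [0.4790000021457672, -0.3140000104904175], [0.7129999995231628, -0.3100000023841858], [0.7089999914169312, -0.12200000137090683]]
top W 469 [0.588  0.2197] [0.2069 0.1673] 27.92
[[0.4569999873638153, 0.24500000476837158], [0.5360000133514404, 0.09700000286102295], [0.718999981880188, 0.1940000057220459], [0.6399999856948853, 0.34200000762939453]]
scene B 649 [ 0.5919 -0.2183] [0.2387 0.1891] 1.49
[[0.4699999988079071, -0.12700000405311584], [0.4749999940395355, -0.3160000145435333], [0.7139999866485596, -0.3100000023841858], [0.7089999914169312, -0.12099999934434891]]
scene W 992 [0.5861 0.2182] [0.2095 0.1693] 27.85
[[0.45399999618530273, 0.24400000274181366], [0.5329999923706055, 0.09399999678134918], [0.7179999947547913, 0.19200000166893005], [0.6389999985694885, 0.34200000762939453]]
```

View pics/top1.png

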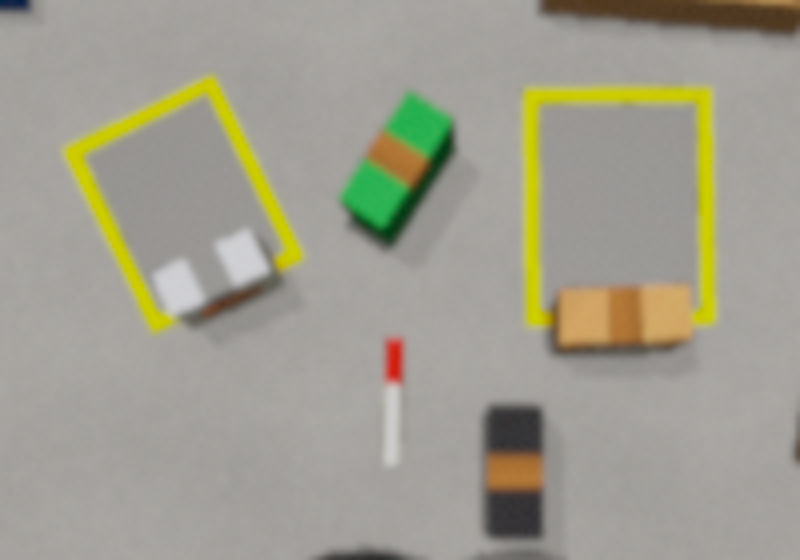

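View pics/scene1.png

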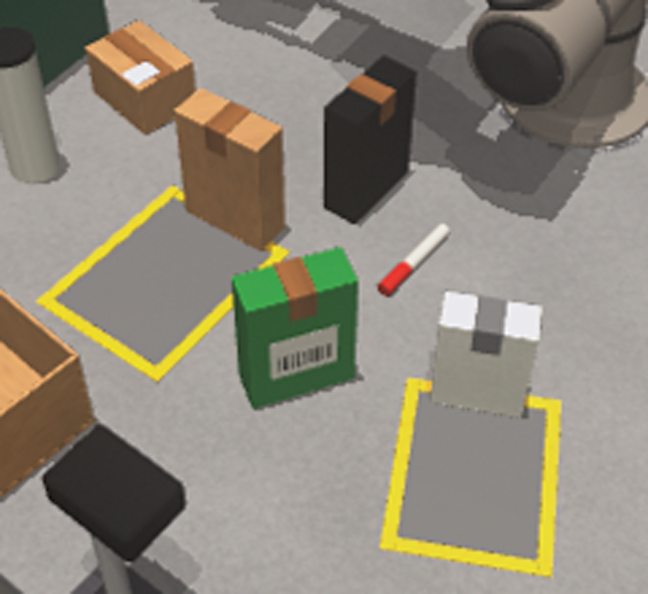

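Both target cartons are confirmed by colour: brown with brown tape and white with grey tape, each on its frame's near edge. I need the carton corners now, so I'll enlarge further.

Run:
```python
from h import *
f=grab_frame("scene")["image"][:,:,::-1];g=grab_frame("top")["image"][:,:,::-1]
R=lambda im,x,y,w,h,s:cv2.resize(im[y:y+h,x:x+w],(w*s,h*s),interpolation=cv2.INTER_CUBIC)
cv2.imwrite("pics/c1.png",np.vstack([np.hstack([R(f,260,150,50,70,8)[:, :400],R(f,355,225,50,55,8)[:, :400][:560] if 0 else R(f,355,215,50,70,8)])]))
cv2.imwrite("pics/c2.png",np.hstack([R(g,322,190,50,40,8),R(g,220,180,50,40,8)]))
```

```text
(no output)
```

View pics/c1.png

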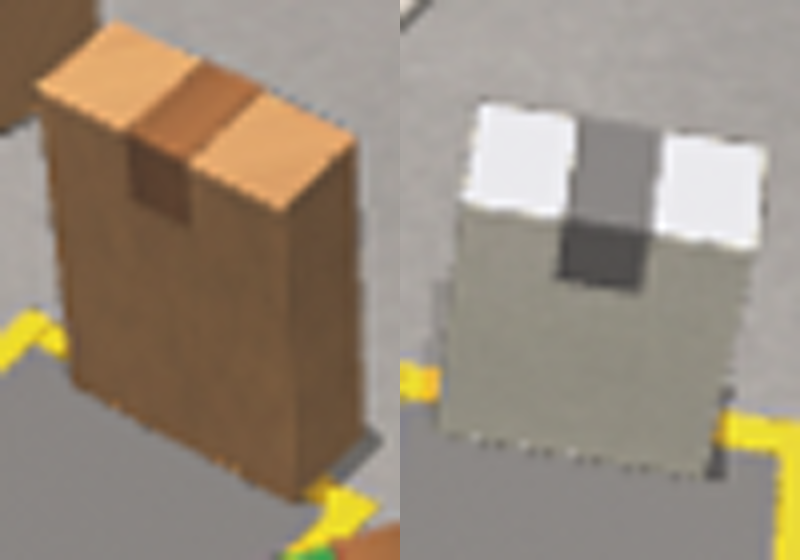

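View pics/c2.png

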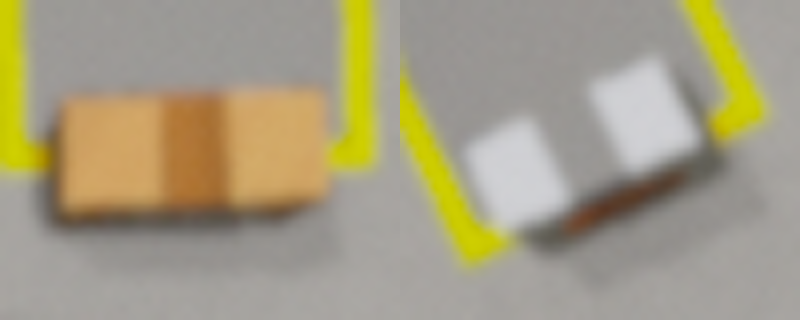

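Run:
```python
from h import *
S=grab_frame("scene");T=grab_frame("top")
u=lambda l,o:(np.array(l)+.5)/8-.5+np.array(o)
def show(n,f,px,z):
    P=ray(f,px,z)[:,:2];e=np.roll(P,-1,0)-P
    print(n,np.round(P,3).tolist(),"mean",np.round(P.mean(0),4),"L",np.round(np.hypot(*e.T),3),"ang",np.round(np.degrees(np.arctan2(e[:,1],e[:,0])),1))
show("B scene top",S,u([(38,87),(283,212),(357,138),(115,20)],(260,150)),.17)
show("B scene foot",S,u([(73,383),(300,500)],(260,150)),0)
show("B top top",T,u([(62,98),(327,90),(327,202),(62,210)],(322,190)),.17)
show("W scene top",S,u([(60,205),(358,248),(367,145),(80,103)],(355,215)),.14)
show("W scene foot",S,u([(40,430),(318,477)],(355,215)),0)
show("W top top",T,u([(65,150),(255,55),(303,140),(110,228)],(220,180)),.14)
```

```text
B scene top [[0.498, -0.27], [0.493, -0.15], [0.444, -0.154], [0.45, -0.273]] mean [ 0.4711 -0.212 ] L [0.12  0.049 0.119 0.048] ang [  92.6 -174.9  -87.     4. ]
B scene foot [[0.496, -0.272], [0.487, -0.154]] mean [ 0.4912 -0.2128] L [0.118 0.118] ang [ 94.3 -85.7]
B top top [[0.493, -0.153], [0.499, -0.273], [0.448, -0.273], [0.442, -0.154]] mean [ 0.4705 -0.2132] L [0.12  0.051 0.119 0.051] ang [ -87.1 -179.4   92.9    0.9]
W scene top [[0.548, 0.134], [0.501, 0.223], [0.461, 0.202], [0.507, 0.114]] mean [0.5042 0.1684] L [0.101 0.045 0.099 0.046] ang [ 117.9 -152.9  -62.5   25.6]
W scene foot [[0.542, 0.134], [0.496, 0.225]] mean [0.5194 0.1797] L [0.102 0.102] ang [116.7 -63.3]
W top top [[0.501, 0.22], [0.547, 0.134], [0.508, 0.111], [0.466, 0.198]] mean [0.5055 0.166 ] L [0.098 0.045 0.097 0.042] ang [ -62.  -149.1  115.8   31.7]
```

Both views agree within about 2 mm, and the edge lengths match the given sizes. The brown carton is centred at (0.471,-0.2125) with yaw 3°, and the white at (0.505,0.167) with yaw 27°. Tipped about their feet, both should land inside with at least 20 mm to spare. I'll shut the fingers, turn square to the brown carton and go behind it.

>>> jog_arm([
  [0,0,0,5.3],
  [0,0,0,5.3],
  [15,-14,0,0],
  [25,-23,0,0],
  [25,-23,0,0],
], grip=0)

```text
clock: 0.82
eef_pos: [0.1855, -0.4464, 0.2264]
tool_rot: [[0.999, 0.05, -0.0], [0.05, -0.999, 0.0], [-0.0, -0.0, -1.0]]
ft_force: [1.4, -1.1, -0.3]
finger_gap: 0.0633
```

>>> jog_arm([
  [25,-23,0,0],
  [25,-23,0,0],
  [25,-23,0,0],
  [25,-23,0,0],
  [25,-23,0,0],
])

```text
clock: 1.23
eef_pos: [0.3051, -0.3241, 0.2269]
tool_rot: [[0.999, 0.052, 0.0], [0.052, -0.999, -0.0], [0.0, 0.0, -1.0]]
ft_force: [0.4, -1.0, 0.2]
finger_gap: 0.0298
```

>>> jog_arm([
  [25,-23,0,0],
  [25,-23,0,0],
  [15,-14,0,0],
  [0,0,0,0],
  [0,0,0,0],
])

```text
clock: 1.65
eef_pos: [0.3664, -0.2615, 0.2268]
tool_rot: [[0.998, 0.056, -0.0], [0.056, -0.998, -0.0], [-0.0, 0.0, -1.0]]
ft_force: [-0.3, 0.3, 0.1]
finger_gap: 0.0009
```

>>> jog_arm([
  [16,-15,0,0],
  [16,-15,0,0],
  [15,-13,0,0],
  [0,0,0,0],
  [0,0,0,0],
])

```text
clock: 2.07
eef_pos: [0.4102, -0.2173, 0.2266]
tool_rot: [[0.999, 0.053, -0.001], [0.053, -0.999, -0.0], [-0.001, 0.0, -1.0]]
ft_force: [-0.2, -0.1, 0.8]
finger_gap: 0.0005
```

Run:
```python
from h import *
o=get_obs();print(o["eef_pos"])
f=grab_frame("scene");cv2.imwrite("pics/s2.png",cv2.resize(f["image"][100:300,200:450,::-1],None,fx=3,fy=3))
```

```text
[ 0.41023118 -0.21726173  0.22658085]
```

View pics/s2.png

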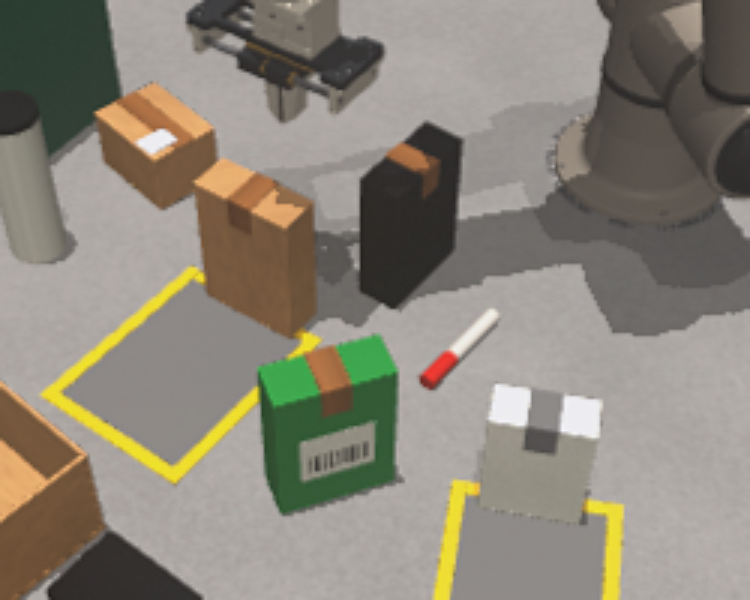

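The shut fingers, at about (290,105) in the crop, hang behind the brown carton, clear of the black look-alike. I'll go down to z = 0.15 and then push slowly.

>>> jog_arm([
  [0,-1,25,0],
  [0,-1,25,0],
  [0,0,26,0],
  [0,0,0,0],
  [0,0,0,0],
])

```text
clock: 2.53
eef_pos: [0.4093, -0.2153, 0.1503]
tool_rot: [[0.999, 0.051, -0.002], [0.051, -0.999, 0.001], [-0.002, -0.001, -1.0]]
ft_force: [0.6, 0.5, 0.6]
finger_gap: 0.0006
```

>>> jog_arm([
  [6,0,0,0],
  [6,0,0,0],
  [5,0,0,0],
  [5,0,0,0],
  [5,0,0,0],
])

```text
clock: 2.95
eef_pos: [0.4384, -0.2134, 0.1514]
tool_rot: [[0.999, 0.053, 0.001], [0.053, -0.999, -0.001], [0.001, 0.001, -1.0]]
ft_force: [-0.2, 0.2, 0.6]
finger_gap: 0.0005
```

>>> jog_arm([
  [4,0,0,0],
  [4,0,0,0],
  [4,0,0,0],
  [4,0,0,0],
  [4,0,0,0],
])

```text
clock: 3.37
eef_pos: [0.4578, -0.2122, 0.1507]
tool_rot: [[0.999, 0.053, -0.0], [0.053, -0.999, -0.0], [-0.0, 0.0, -1.0]]
ft_force: [-1.0, 0.1, -0.3]
finger_gap: 0.0005
```

Run:
```python
from h import *
o=get_obs();print(o["eef_pos"])
f=grab_frame("scene");cv2.imwrite("pics/s3.png",cv2.resize(f["image"][100:300,200:450,::-1],None,fx=3,fy=3))
```

```text
[ 0.45780937 -0.21215572  0.15068097]
```

View pics/s3.png

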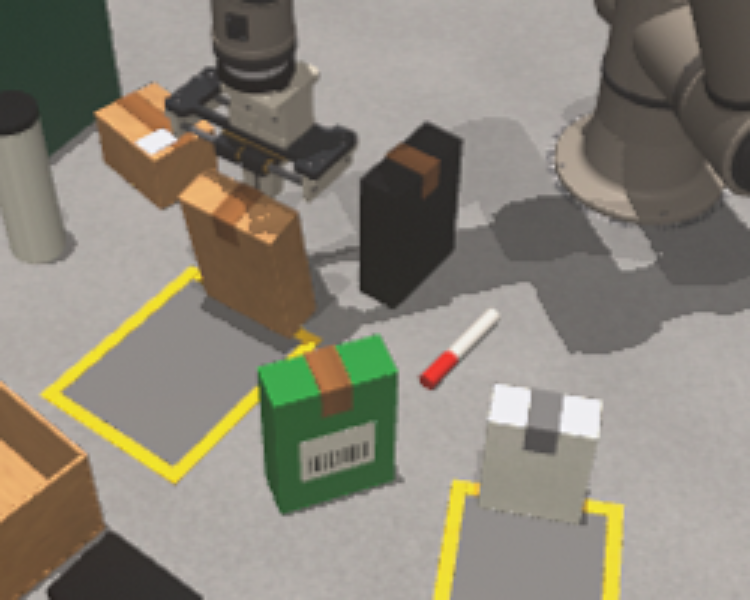

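The brown carton is tipping straight, about 8° so far, with its foot in place. I'll keep pushing.

>>> jog_arm([
  [4,0,0,0],
  [4,0,0,0],
  [4,0,0,0],
  [4,0,0,0],
  [4,0,0,0],
])

```text
clock: 3.83
eef_pos: [0.4779, -0.2111, 0.1507]
tool_rot: [[0.999, 0.053, 0.0], [0.053, -0.999, -0.0], [0.0, 0.0, -1.0]]
ft_force: [-0.1, 0.4, -0.1]
finger_gap: 0.0004
```

>>> jog_arm([
  [4,0,0,0],
  [4,0,0,0],
  [4,0,0,0],
  [0,0,0,0],
  [0,0,0,0],
])

```text
clock: 4.25
eef_pos: [0.4895, -0.2105, 0.1506]
tool_rot: [[0.999, 0.053, -0.0], [0.053, -0.999, -0.0], [-0.0, 0.0, -1.0]]
ft_force: [0.3, 1.1, 0.7]
finger_gap: 0.0004
```

>>> jog_arm([
  [-5,0,0,0],
  [-5,0,-10,0],
  [-5,0,-25,0],
  [0,0,-35,0],
  [0,0,0,0],
])

```text
clock: 4.67
eef_pos: [0.4762, -0.213, 0.2276]
tool_rot: [[0.999, 0.052, 0.009], [0.052, -0.999, -0.006], [0.009, 0.007, -1.0]]
ft_force: [2.2, -0.9, 1.1]
finger_gap: 0.0002
```

Run:
```python
from h import *
o=get_obs();print(o["eef_pos"])
f=grab_frame("scene");cv2.imwrite("pics/s4.png",cv2.resize(f["image"][100:300,200:450,::-1],None,fx=3,fy=3))
```

```text
[ 0.47615044 -0.21295394  0.22758177]
```

View pics/s4.png

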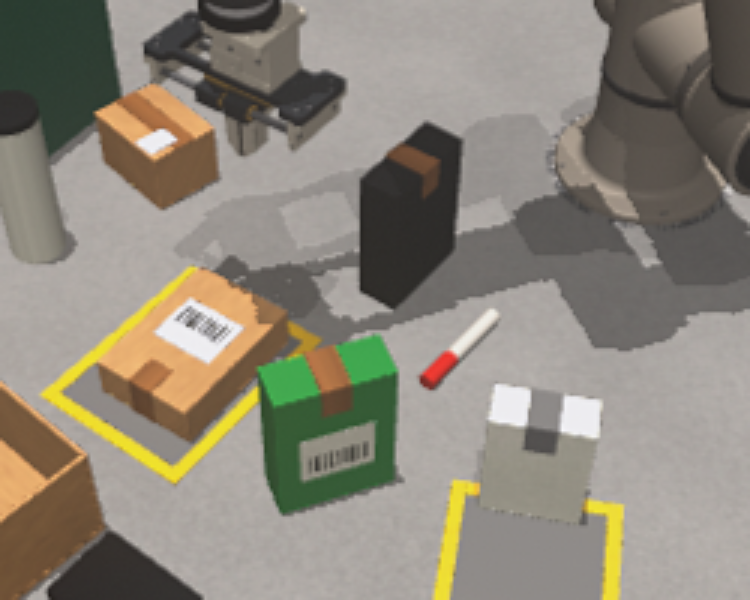

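The brown carton lies label up inside its frame (label at about (200,330) in the crop). I'll check its position exactly later. On to the white carton.

>>> jog_arm([
  [-1,-18,0,0],
  [-1,-30,0,0],
  [-1,-30,0,0],
  [-1,-30,0,0],
  [-1,-30,0,0],
])

```text
clock: 5.13
eef_pos: [0.461, -0.0726, 0.2204]
tool_rot: [[0.999, 0.052, -0.001], [0.052, -0.999, 0.0], [-0.001, -0.0, -1.0]]
ft_force: [0.4, -0.3, 0.1]
finger_gap: 0.0008
```

>>> jog_arm([
  [-1,-30,0,0],
  [0,-30,0,0],
  [0,-30,0,0],
  [0,-30,0,0],
  [0,-30,0,0],
])

```text
clock: 5.55
eef_pos: [0.4522, 0.0772, 0.2205]
tool_rot: [[0.999, 0.052, -0.001], [0.052, -0.999, -0.0], [-0.001, 0.0, -1.0]]
ft_force: [0.8, -0.8, 0.3]
finger_gap: 0.0009
```

>>> jog_arm([
  [0,-30,0,0],
  [0,-20,0,-6],
  [0,0,0,-6],
  [0,0,0,-6],
  [0,0,0,-6],
])

```text
clock: 5.97
eef_pos: [0.4497, 0.1262, 0.2204]
tool_rot: [[0.888, 0.46, -0.001], [0.46, -0.888, -0.0], [-0.001, -0.0, -1.0]]
ft_force: [0.6, -0.2, 0.3]
finger_gap: 0.0005
```

>>> jog_arm([
  [0,0,0,0],
])

```text
clock: 6.05
eef_pos: [0.4498, 0.1258, 0.2204]
tool_rot: [[0.889, 0.458, -0.001], [0.458, -0.889, -0.0], [-0.001, -0.0, -1.0]]
ft_force: [0.1, 0.1, 0.8]
finger_gap: 0.0004
```

Run:
```python
from h import *
o=get_obs();R=o["tool_rot"];print(o["eef_pos"],np.degrees(np.arctan2(R[1,0],R[0,0])))
a=np.radians(27);c=np.array([.505,.167]);t=np.r_[c-.06*np.array([np.cos(a),np.sin(a)]),.122]
print(R.T@(t-o["eef_pos"])*1000)
f=grab_frame("top");cv2.imwrite("pics/t4.png",cv2.resize(f["image"][130:270,190:390,::-1],None,fx=4,fy=4,interpolation=cv2.INTER_CUBIC))
```

```text
[0.44981202 0.12584079 0.22039625] 27.25549156822162
[  8.01323137 -11.56223041  98.39039148]
```

View pics/t4.png

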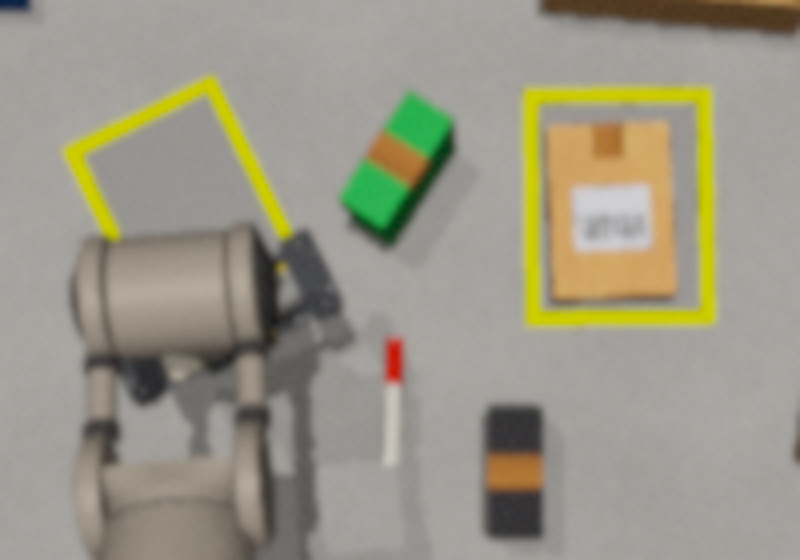

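The brown carton, crop x 550–677 and y 122–300, lies well inside its tape at 525–715 and 88–326. Next I'll line up behind the white one and go down.

>>> jog_arm([
  [4,-12,0,0],
  [0,0,33,0],
  [0,0,33,0],
  [0,0,32,0],
  [0,0,0,0],
])

```text
clock: 6.52
eef_pos: [0.4447, 0.1375, 0.1178]
tool_rot: [[0.892, 0.451, -0.011], [0.451, -0.893, -0.002], [-0.01, -0.003, -1.0]]
ft_force: [-1.2, -0.9, -0.1]
finger_gap: 0.0007
```

>>> jog_arm([
  [6,0,0,0],
  [6,0,0,0],
  [6,0,0,0],
  [6,0,0,0],
  [4,0,0,0],
])

```text
clock: 6.93
eef_pos: [0.4754, 0.1516, 0.1241]
tool_rot: [[0.891, 0.454, 0.003], [0.454, -0.891, 0.0], [0.003, 0.001, -1.0]]
ft_force: [-1.0, -0.3, -0.1]
finger_gap: -0.0001
```

>>> jog_arm([
  [4,0,0,0],
  [4,0,0,0],
  [4,0,0,0],
  [4,0,0,0],
  [4,0,0,0],
])

```text
clock: 7.35
eef_pos: [0.4918, 0.1604, 0.1227]
tool_rot: [[0.891, 0.454, -0.0], [0.454, -0.891, -0.0], [-0.0, 0.0, -1.0]]
ft_force: [-0.1, -0.2, 0.2]
finger_gap: 0.0007
```

Run:
```python
from h import *
o=get_obs();print(o["eef_pos"])
f=grab_frame("scene");cv2.imwrite("pics/s5.png",cv2.resize(f["image"][150:350,280:480,::-1],None,fx=3,fy=3))
```

```text
[0.49176145 0.16037612 0.1226925 ]
```

View pics/s5.png

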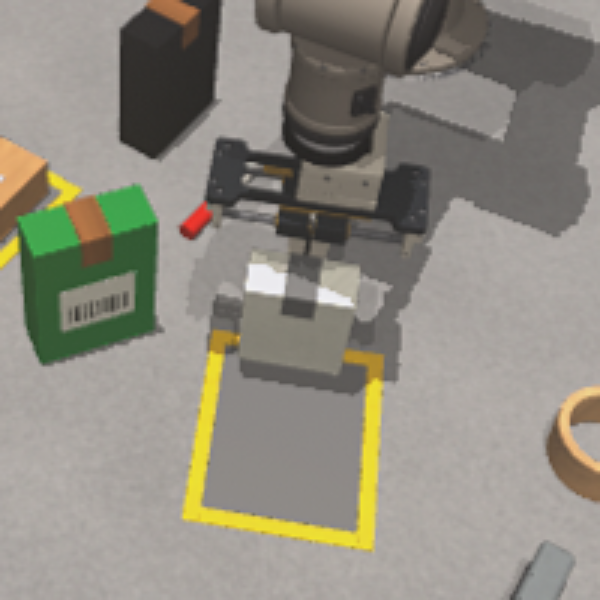

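The white carton is tipping straight, with its foot at about (290,370) in the crop. I'll keep pushing until it falls.

>>> jog_arm([
  [4,0,0,0],
  [4,0,0,0],
  [4,0,0,0],
  [4,0,0,0],
  [4,0,0,0],
])

```text
clock: 7.82
eef_pos: [0.5097, 0.1695, 0.1227]
tool_rot: [[0.891, 0.454, 0.0], [0.454, -0.891, -0.0], [0.0, 0.0, -1.0]]
ft_force: [-0.3, 0.3, 0.6]
finger_gap: 0.0006
```

>>> jog_arm([
  [4,0,0,0],
  [3,0,0,0],
  [0,0,0,0],
  [0,0,0,0],
  [0,0,0,0],
])

```text
clock: 8.23
eef_pos: [0.5153, 0.1725, 0.1226]
tool_rot: [[0.891, 0.454, -0.0], [0.454, -0.891, -0.0], [-0.0, -0.0, -1.0]]
ft_force: [-0.6, 0.1, -0.4]
finger_gap: -0.0001
```

Run:
```python
from h import *
o=get_obs();print(o["eef_pos"])
f=grab_frame("scene");cv2.imwrite("pics/s6.png",cv2.resize(f["image"][150:350,280:480,::-1],None,fx=3,fy=3))
```

```text
[0.51531081 0.17245116 0.12259412]
```

View pics/s6.png

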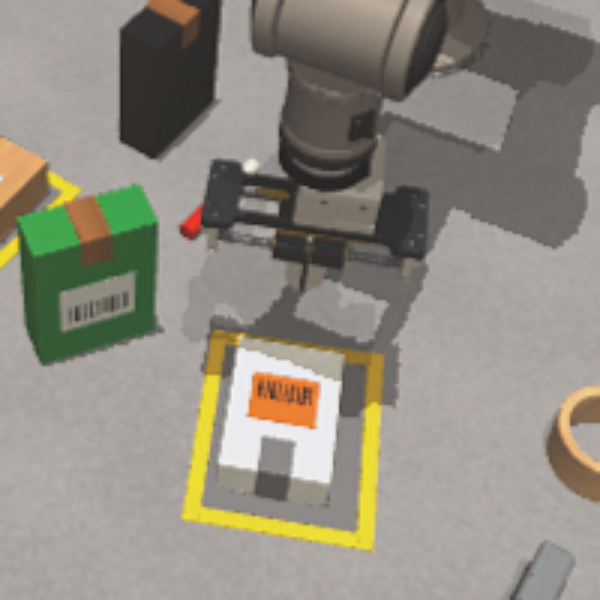

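The white carton lies label up, with the orange label at about (285,400) in the crop. I'll move up and back out of view, then measure both.

>>> jog_arm([
  [-5,0,-20,0],
  [-10,0,-30,0],
  [-15,0,-30,0],
  [-20,0,-20,0],
  [-20,0,0,0],
])

```text
clock: 8.7
eef_pos: [0.4546, 0.1407, 0.2269]
tool_rot: [[0.891, 0.455, 0.008], [0.455, -0.891, 0.001], [0.008, 0.003, -1.0]]
ft_force: [1.0, -0.0, 1.0]
finger_gap: 0.0004
```

>>> jog_arm([
  [-15,15,0,0],
  [-8,30,0,0],
  [-8,30,0,0],
  [-8,20,0,0],
  [0,0,0,0],
])

```text
clock: 9.12
eef_pos: [0.4618, 0.0352, 0.2228]
tool_rot: [[0.892, 0.451, 0.001], [0.451, -0.892, -0.001], [-0.0, 0.002, -1.0]]
ft_force: [-0.0, 0.3, -0.7]
finger_gap: 0.0004
```

Run:
```python
from h import *
f=grab_frame("top");cv2.imwrite("pics/t6.png",cv2.resize(f["image"][130:270,190:390,::-1],None,fx=4,fy=4,interpolation=cv2.INTER_CUBIC))
```

```text
(no output)
```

View pics/t6.png

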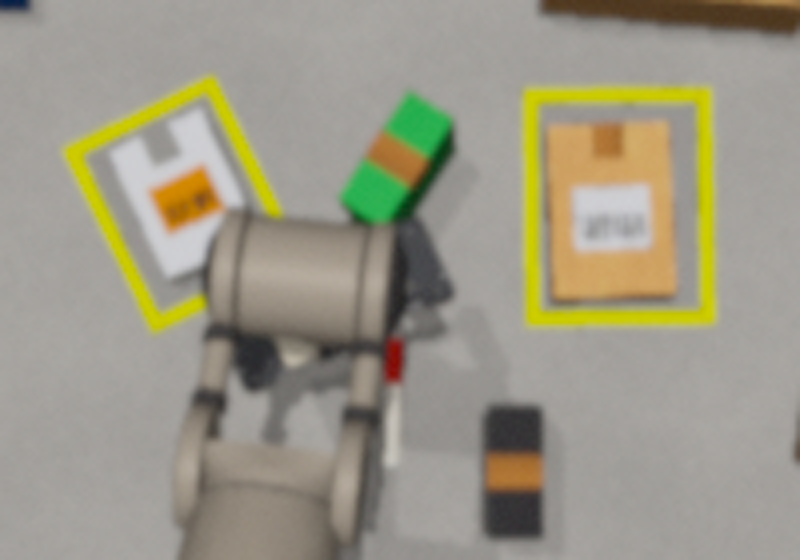

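The white carton's visible corners are at (110,153), (204,108) and (170,278); the arm hides the fourth. The brown carton's corners are at (548,124), (670,121), (677,297) and (553,300). I'll convert these to frame coordinates.

Run:
```python
from h import *
T=grab_frame("top")
u=lambda l:(np.array(l)+.5)/4-.5+np.array((190,130))
def rel(P,c,a):
    a=np.radians(a);R=np.array([[np.cos(a),-np.sin(a)],[np.sin(a),np.cos(a)]]);return np.round((P-c)@R,3).tolist()
B=ray(T,u([(548,124),(670,121),(677,297),(553,300)]),.05)[:,:2]
W=ray(T,u([(110,153),(204,108),(170,278)]),.045)[:,:2]; W=np.vstack([W,W[1]+W[2]-W[0]])
print("B",rel(B,[.593,-.218],1.3),"size",np.linalg.norm(B[1]-B[0]),np.linalg.norm(B[3]-B[0]))
print("W",rel(W,[.587,.219],27.9),"size",np.linalg.norm(W[1]-W[0]),np.linalg.norm(W[2]-W[0]))
o=get_obs();print(o["clock"],o["ft_force"])
f=grab_frame("scene");cv2.imwrite("pics/s7.png",f["image"][:,:,::-1])
```

```text
B [[0.074, 0.072], [0.077, -0.047], [-0.096, -0.052], [-0.099, 0.069]] size 0.11931292233161053 0.17276022313029374
W [[0.068, 0.038], [0.067, -0.064], [-0.069, 0.039], [-0.07, -0.063]] size 0.10180473300305885 0.13721570367847044
9.2167 [-0.4041852  -0.06043256 -1.12848938]
```

View pics/s7.png

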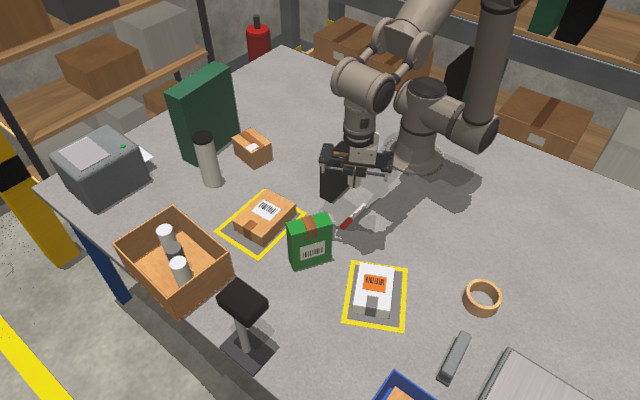

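Every corner is at least 20 mm inside its tape, the measured sizes match, and nothing else has moved. I'm handing in.

```bash
python3 -c "
from bench import *
print(job_done())"
```

```text
the job is handed in; nothing more can be done
None
```

Both cartons now lie label up inside their taped frames, and the job was handed in at about 9.3 s on the robot clock. I pushed each one slowly near its top with the shut fingertips, at mid-width, until it fell by itself.

| Carton | Corners along frame x | Corners along frame y | Limits | Smallest margin |
|---|---|---|---|---|
| Brown | -0.099 to 0.077 m | -0.052 to 0.072 m | ±0.120 / ±0.095 m | about 21 mm |
| White | -0.070 to 0.068 m | -0.064 to 0.039 m | ±0.105 / ±0.085 m | about 21 mm |

- **Accuracy:** these come from the top camera alone, and the lying outlines matched the given sizes to within 3 mm. The arm hid the white carton's fourth corner, so I worked it out from the other three. The scene view shows that corner inside the tape.
- **Not measured:** I judged "flat" and "at rest" from the pictures.
- **Surroundings:** in the last picture the bystanders and both look-alikes stood where they began. The arm was clear, with the fingertips at 0.22 m and wrist force around 1 N, which is noise level.
- **Checks:** none failed or disagreed.

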